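Shim the rocking truing stand

TASK

The spindle truing stand rocks because one of its four ball feet is short. With the fingertips, push the juniper wedge along the bench under that short foot until the stand sits level and the rocking stops, then press down firmly on the steel boss at the opposite corner to check that it no longer rocks, and move clear. Do not pick up the wedge or the stand, do not shove the stand out of its place, and leave the other things on the bench undisturbed.

Things in the scene. Friction and masses are not known exactly. Their poses are not given: they have to be found in the camera images.
- stand: Loose steel stand, about 4 kg: dark plate 180 x 220 mm (x, y), 14 mm thick, top 48 mm up when level, on ball feet (radius 16 mm) at (+-70, +-90) mm; vee posts carry a brass spindle (top 110 mm), a grey block stands near the short foot. Origin: plate centre at bench level; z vertical = level. The foot at (+70, -90) is 8 mm short: the stand leans 4 degrees onto it, its opposite foot in the air.
- short_foot (a point): Lowest point of the short ball foot, at (+70, -90, +8) mm in the stand's frame; plate underside 34 mm up, plate edges 20 mm beyond it. Raising the foot 8 mm levels the stand and brings the opposite foot down. That takes only 2 to 4 N of lift (the push on the wedge is 2 to 8 N, most as the toe first bites); once all feet bear, the push stiffens steadily past 10 N, and at about 20 N the stand would slide.
- opposite_foot (a point): Lowest point of the diagonally opposite ball foot, at (-70, +90, 0) mm in the stand's frame: about 8 mm above the bench while the stand leans, on the bench (0) when it is level.
- boss_top (a point): Centre of the top of the steel boss to press, a disc 26 mm across and 4 mm high on the plate straight above the opposite foot; 52 mm above the bench when level. Its axes are those of the stand.
- wedge: Loose juniper wedge 115 x 50 mm, 0.09 kg. Origin: middle of underside; x runs from heel to thin toe. From the toe (x = +57.5, 1.5 mm thick) the ramp rises 14 mm in 100 mm, then a heel 26 mm high, 15 mm long ends at x = -57.5. It starts toe 35 to 75 mm short of the short foot, pointing roughly at it (stand's +y). With the stand level the foot bears near x = +13. It stays where it is left.
- heel_face (a point): Centre of the wedge's flat upright back face (50 mm wide, 26 mm high), 13 mm above the bench: the face to push; pushing goes along the wedge's +x.
- sleeve: Loose copper spindle sleeve standing on end, 34 mm across, 60 mm high; leave alone. Origin: centre of underside.
- plug: Loose juniper pattern plug, stepped, 34 mm across, 55 mm high; leave alone. Origin: centre of underside.
- lotus_ring: Loose brass lotus base ring, 76 mm across, 20 mm high; leave alone. Origin: centre of underside.
- pliers: Loose steel circlip pliers lying flat, 160 x 60 mm, 12 mm high, jaws along their x; leave alone. Origin: middle, bench level.
- agate: Loose domed agate stone, 32 mm across, 13 mm high; leave alone. Origin: centre of underside.
- bell: Loose small brass bell standing on its mouth, 48 mm across, 45 mm high; leave alone. Origin: centre of underside.
Things that resemble listed ones, but are neither listed nor needed, are in the scene too. Of the things that look like the wedge, take the one that is farthest to the robot's right at the start.

How it is judged (in metres and radians):
On the way, in this order (a step that is already met when the one before it is completed fails the run):
1. the wedge is pushed under the short foot and the stand is level, its opposite foot on the bench (angle between stand's own z axis and vertical below 0.009 rad and height (world z) of opposite_foot below 0.001 m and contact force between wedge and stand above 0.5 N and horizontal distance between wedge and short_foot below 0.045 m), for 0.2 s.
2. the boss at the opposite corner is pressed by the fingers with more than 3 N while the stand stays level (all of step 1 and contact force between the fingers and stand above 3 N and horizontal distance between the grasp point and boss_top below 0.05 m), for 0.1 s.
At the end, for the whole second after the job is handed in: The stand is level within 0.5 degrees (0.009 rad) and at rest within 30 mm of where it began, its opposite foot within 1 mm of the bench; the wedge lies on the bench under the short foot (its middle within 45 mm of it) and bears on it with more than 0.5 N (all of step 1 and distance of stand from where it was at the start of the episode below 0.03 m and height (world z) of wedge below 0.006 m and linear speed of each of stand, wedge below 0.01 m/s); the robot touches nothing.
It fails at once if the wedge is lifted off the bench (its middle more than 12 mm up) (height (world z) of wedge above 0.012 m).
It fails at once if the stand is lifted (its origin more than 15 mm up) or tipped beyond 0.15 rad (height (world z) of stand above 0.015 m or angle between stand's own z axis and vertical above 0.15 rad).
It fails at once if the stand is shoved more than 30 mm (distance of stand from where it was at the start of the episode above 0.03 m).
It fails at once if another thing on the bench is moved more than 20 mm (distance of any of sleeve, plug, lotus_ring, pliers, agate, bell from where it was at the start of the episode above 0.02 m).
It also fails if it takes over 58 s, if anything falls off the work surface, if the arm or the gripper's body presses on something with over 40 N, if the wrist force passes 120 N, or if a joint passes its speed limit or range.

ROBOT

A 6-joint arm with a two-finger parallel gripper is mounted at the origin on the work surface. World frame = base frame: x ahead of the robot, y to its left, z up, the work surface at z = 0. Lengths are in mm, angles in rad, forces in N, time in s.
With the tool pointing down it reaches from about 275 to 850 mm from the base axis. Payload 19 kg.
Tool frame: the origin (TCP) lies midway between the tips of the shut fingers; the grasp point (between the pads) lies r.tcp_to_grasp behind it (r.tcp_to_grasp is the distance from the TCP to the grasp point, in mm); z points along the fingers, y is the line along which they close (so a half turn about z gives the same grasp; the last joint's range is limited). The gripper opens to 85 mm and grips with 20 to 120 N. Pads are 22 mm wide; open, the fingers measure 114 mm over their backs; the gripper's body (76 mm by 85 mm) begins 54 mm behind the grasp point. The pads swing forward as they close: fully open they stand 13 mm farther back than shut.
Start: joints at [-1.263, 0.15, 1.437, -0, 1.554, -0.134], TCP at [245.822, -519.771, 231.267] pointing down, gripper open.
Joint ranges: [-2.8, 2.8], [-0.68, 2.1], [0.12, 2.68], [-1.39, 4.53], [0.16, 2.79], [-2.81, 2.81]. Speed limits (rad/s): [1.89, 1.89, 2.22, 3.01, 3.01, 3.01].

INTERFACE

Orientations are given as a unit quaternion [w, x, y, z].
In Python, from rig import r, vision gives the robot as it stands.
- The arm moves only by the tool carry_out, never from a script. Its argument "series" is a list of rows, each a list of 3 entries, a list of its own where there are three numbers: the shift along the world's x, y, z in mm, then the turn, a rotation vector about the world's x, y, z in rad, then the opening in per cent of the stroke, from 0 (shut) to 100 (fully open). In form: [[[x, y, z], [rx, ry, rz], fingers], ...]. A call has 1 to 8 rows; each row is the pose to reach, as a shift and turn from the pose commanded when the call began; what a row does not reach only later rows make up. A row lasts 1/8 s, in which the tool goes at most 62.5 mm and 10.7 degrees, less where a joint would pass 70% of its speed; a pose out of reach is approached as far as the arm can. A call with a gripper value outside its range is refused whole. The fingers move at their own pace and stop on an object; "squeeze" is the grip in N (left out, the last holds). Time passes only in rows, so rows that repeat a pose let the fingers close. It gives the time, the measured TCP pose, the force, the opening and the grip force at its end, in the units of the state.
- r.observe(): the state, without advancing time (a new reading comes with each control period).
- vision.capture(name): name is "scene" or "side" or "wrist"; returns a dict with "image" (420x560x3 uint8, red, green, blue), "range_z" (420x560 float32, mm along the optical axis (not along the pixel's ray), 0 where there is no reading), "fx", "fy", "cx", "cy" (pixels), "T" (4x4, takes a point from camera to world coordinates). Camera axes: x right, y down, z forward; pixel columns grow to the right and rows downward; lengths in mm; the calibration is good to about 2 mm. The wrist camera is an equidistant fisheye: a pixel r from the principal point sees the ray r / f radians off the axis. A picture is of the moment at which its call begins.
- r.hand_in(): hands the job in; it is judged then, once.
The state is a dict: "clock": time; "q": joint angles; "joint_vel": joint speeds; "joint_efforts": joint torques, N m; "position": TCP position; "tool_rot": TCP orientation; "force": force on the tool from outside, world axes, zero at the start; "ft_torque": the same for the moment, N m; "width": opening from 0.0 (shut) to 1.0 (fully open); "grip_force": force on a finger pad.
Only numpy, scipy, OpenCV 4.12 (cv2) and the standard library are available. Lean on these libraries where they do the work, as an engineer would, in place of code of your own. Each camera call takes 0.05 s, during which the arm holds its last target. There are 200 camera calls.

## Working session

There is one attempt and no reset: what is moved stays moved. The work goes in short steps, Python scripts to look and compute and a tool call to move; the robot and the scene stay as the last step left them, time stands still between calls to the robot, and variables do not carry over. Pictures are saved under pics/ and viewed, at most 10 in all, crops included, and the job is handed in when it is done.

Besides the shell and the picture viewer there is one more tool, called after "Call:" in YAML: its name, and indented under it one key for each argument. carry_out: Moves the arm, as the interface text tells. Its arguments: {"type":"object","properties":{"series":{"type":"array","items":{"type":"array"}},"squeeze":{"type":"number"}},"required":["series"]}

```bash
mkdir -p pics
cat > h.py <<'E'
import numpy as np,cv2
from rig import r,vision
def cap(n,f):
    c=vision.capture(n); cv2.imwrite('pics/'+f+'.png',c['image'][:,:,::-1]); np.savez('pics/'+f+'.npz',**c); return c
def cloud(c):
    v,u=np.mgrid[:420,:560]; z=c['range_z']
    P=np.stack([(u-c['cx'])/c['fx']*z,(v-c['cy'])/c['fy']*z,z,np.ones_like(z)],-1)
    W=(P@np.array(c['T']).T)[...,:3]; W[z<=0]=np.nan
    return W
E
python3 - <<'E'
from h import *
a=cap('scene','s1');b=cap('side','d1')
s=r.observe();print(s['clock'],s['position'],s['tool_rot'],s['force'],r.tcp_to_grasp)
cv2.imwrite('pics/both.png',cv2.resize(np.vstack([a['image'],b['image']])[:,:,::-1],(400,600)))
for c in(a,b):print(np.array(c['T']).round(2))
E
```

```text
0.1 [ 245.77328634 -519.58514608  230.76269928] [-5.28960777e-04  9.75696990e-01  2.19123482e-01 -5.25995222e-05] [-0.00871905 -0.00321726  0.64043955] 18.700000000000003
[[-8.5000e-01  3.8000e-01 -3.5000e-01  9.3179e+02]
 [ 5.2000e-01  6.3000e-01 -5.7000e-01  6.4113e+02]
 [ 0.0000e+00 -6.7000e-01 -7.4000e-01  8.3571e+02]
 [ 0.0000e+00  0.0000e+00  0.0000e+00  1.0000e+00]]
[[-9.8000e-01 -1.0000e-01  1.8000e-01  3.5185e+02]
 [-2.1000e-01  5.0000e-01 -8.4000e-01  9.2164e+02]
 [-1.0000e-02 -8.6000e-01 -5.0000e-01  5.9171e+02]
 [ 0.0000e+00  0.0000e+00  0.0000e+00  1.0000e+00]]
```

View pics/s1.png

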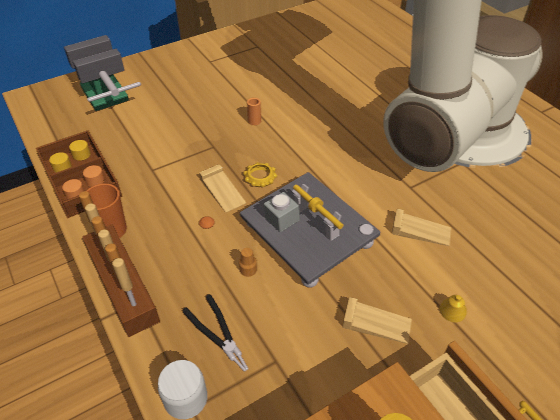

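View pics/d1.png

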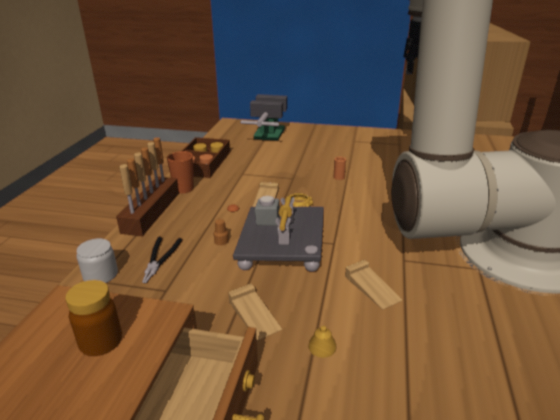

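The scene image shows the plate's corners near (310,175), (380,235), (310,278) and (240,215). The boss is at (366,229), so the short foot is by the left corner (240,215). The right-hand wedge is at (222,188), with its heel near (208,174) and its toe near (240,208).

```bash
cat > m.py <<'E'
from h import *
def rect(P): 
    (c,s,a)=cv2.minAreaRect(P[:,:2].astype(np.float32)); return np.round(c,1),np.round(s,1),round(a,1),np.round(cv2.boxPoints((c,s,a)),0).tolist()
def meas(c,wroi,sroi,broi):
    W=cloud(c);I=c['image'].astype(int);hsv=cv2.cvtColor(c['image'],cv2.COLOR_RGB2HSV)
    def roi(b): m=np.zeros((420,560),bool);m[b[1]:b[3],b[0]:b[2]]=1;return m
    # plate: dark grey, low saturation
    m=roi(sroi)&(hsv[...,1]<70)&(hsv[...,2]<110)&(W[...,2]>34)&(W[...,2]<62)
    m=cv2.morphologyEx(m.astype(np.uint8),cv2.MORPH_OPEN,np.ones((3,3)))>0
    P=W[m];A=np.c_[P[:,:2],np.ones(len(P))]
    k=np.linalg.lstsq(A,P[:,2],rcond=None)[0]
    for _ in range(5):
        g=abs(A@k-P[:,2])<2.5;k=np.linalg.lstsq(A[g],P[g,2],rcond=None)[0]
    print('plate',rect(P[g]),'slope',k,len(P))
    m=roi(broi)&(W[...,2]>40)&(hsv[...,1]<60)&(hsv[...,2]>120);P=W[m];print('boss',np.median(P,0),len(P))
    m=roi(wroi)&(W[...,2]>4)&(W[...,2]<32);P=W[m]
    print('wedge',rect(P),len(P))
    h=P[P[:,2]>21];print('heel',rect(h),h.mean(0),len(h))
E
python3 - <<'E'
from m import *
z=lambda f:dict(np.load(f'pics/{f}.npz'))
c=z('s1');meas(c,(190,155,245,218),(230,165,390,290),(355,218,378,240))
W=cloud(c)
for n,(u,v) in dict(sleeve=(254,102),plug=(248,254),ring=(260,165),agate=(207,222),wedgetoe=(240,205)).items():print(n,W[v,u].round(0))
cv2.imwrite('pics/z.png',cv2.resize(c['image'][90:300,180:400,::-1],None,fx=2.8,fy=2.8,interpolation=cv2.INTER_CUBIC))
E
```

```text
plate (array([534.4,  81. ]), array([179.6, 220.1]), 5.6, [[434.0, 182.0], [456.0, -37.0], [635.0, -20.0], [613.0, 199.0]]) slope [-5.84065551e-02  3.70678982e-02  7.58338212e+01] 5861
boss [454.16762136 163.84123473  58.65536032] 126
wedge (array([ 630.8, -129.8]), array([211.2, 121. ]), 61.0, [[527.0, -193.0], [633.0, -251.0], [735.0, -67.0], [629.0, -8.0]]) 982
heel (array([619.9, -96.5]), array([ 50., 171.]), 3.0, [[590.0, -12.0], [599.0, -183.0], [649.0, -181.0], [640.0, -10.0]]) [ 624.43336035 -167.24221509   25.55742834] 143
sleeve [ 434. -310.   47.]
plug [675.  98.  58.]
ring [ 515. -140.   13.]
agate [692. -48.  13.]
wedgetoe [608. -63.   4.]
```

View pics/z.png

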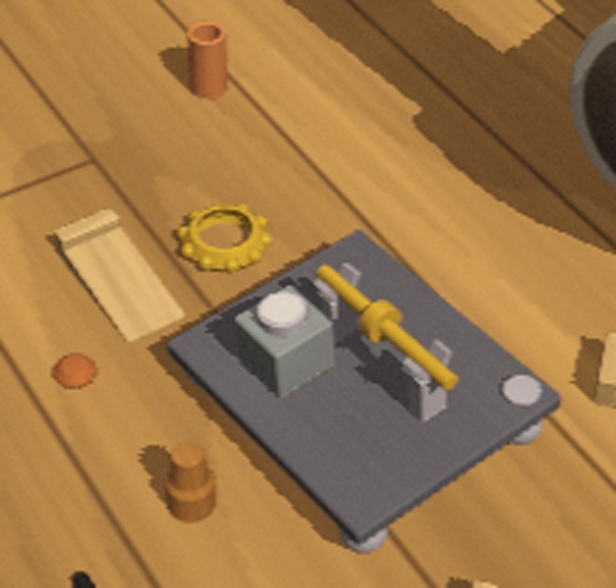

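The crop shows the wedge alone on the bench. Its heel bar runs from (55,235) to (118,220) and its toe from (130,338) to (183,318), pointing under the left plate corner. The ring and the agate are either side of it. Next I'll fit the wedge more tightly.

```bash
cat > w.py <<'E'
from h import *
def wedge(c,lim=(590,-200,665,20),zmax=30,pr=True):
    W=cloud(c);x,y,z=np.moveaxis(W,-1,0)
    m=(x>lim[0])&(x<lim[2])&(y>lim[1])&(y<lim[3])
    h=m&(z>22.5)&(z<zmax);P=W[h]
    b=cv2.minAreaRect(P[:,:2].astype(np.float32))
    print('heeltop',np.round(cv2.boxPoints(b),1).tolist(),np.round(b[0],1),np.round(b[1],1),len(P))
    Q=W[m&(z>2.5)&(z<19)]
    print('ramp',np.round(cv2.boxPoints(cv2.minAreaRect(Q[:,:2].astype(np.float32))),1).tolist(),len(Q))
    # ramp centreline: regress mid of x in y bins
    L=[];
    for y0 in range(-170,-50,6):
        s=Q[(Q[:,1]>=y0)&(Q[:,1]<y0+6)]
        if len(s)>15:L.append((y0+3,s[:,0].min(),s[:,0].max(),len(s)))
    print(np.round(L,1).tolist())
    g=np.linalg.lstsq(np.c_[Q[:,:2],np.ones(len(Q))],Q[:,2],rcond=None)[0]
    print('grad',g,'dir deg',np.degrees(np.arctan2(-g[1],-g[0])))
E
python3 - <<'E'
from w import *
wedge(dict(np.load('pics/s1.npz')),(590,-200,660,-45))
E
```

```text
heeltop [[598.2000122070312, -163.10000610351562], [599.5999755859375, -183.8000030517578], [649.5999755859375, -180.5], [648.2000122070312, -159.8000030517578]] [ 623.9 -171.8] [50.1 20.7] 133
ramp [[590.2000122070312, -183.89999389648438], [659.2999877929688, -184.89999389648438], [661.2000122070312, -45.900001525878906], [592.0999755859375, -45.0]] 914
[[-167.0, 598.0, 655.2, 27.0], [-161.0, 590.5, 648.6, 60.0], [-155.0, 598.9, 658.7, 51.0], [-149.0, 597.5, 658.1, 53.0], [-143.0, 591.7, 657.6, 62.0], [-137.0, 591.2, 660.0, 55.0], [-131.0, 597.4, 647.0, 52.0], [-125.0, 595.4, 659.9, 61.0], [-119.0, 596.4, 657.0, 56.0], [-113.0, 595.9, 646.0, 50.0], [-107.0, 592.6, 648.7, 59.0], [-101.0, 596.4, 652.0, 48.0], [-95.0, 591.7, 659.4, 69.0], [-89.0, 596.0, 651.1, 50.0], [-83.0, 592.0, 658.9, 45.0], [-77.0, 595.3, 645.0, 41.0], [-71.0, 595.7, 657.1, 31.0], [-65.0, 596.6, 641.8, 16.0]]
grad [-0.03031412 -0.11473292 14.50885866] dir deg 75.19982490137966
```

Call:
carry_out:
  series:
    - [[48,39,0],[0,0,0.15],18]
    - [[96,78,0],[0,0,0.3],18]
    - [[144,117,0],[0,0,0.45],18]
    - [[192,156,-10],[0,0,0.6],18]
    - [[240,195,-25],[0,0,0.75],18]
    - [[288,234,-40],[0,0,0.9],18]
    - [[336,272,-60],[0,0,1.05],18]
    - [[379,305,-80],[0,0,1.19],18]

```text
clock: 1.1
position: [626.2, -213.2, 150.6]
tool_rot: [0.0, 0.683, 0.73, -0.0]
force: [0.5, -1.0, 0.2]
width: 0.178
grip_force: 0.0
```

Call:
carry_out:
  series:
    - [[0,0,0],[0,0,0],18]
    - [[0,0,0],[0,0,0],18]
    - [[0,0,0],[0,0,0],18]

```text
clock: 1.48
position: [624.3, -215.7, 151.9]
tool_rot: [0.0, 0.686, 0.728, -0.0]
force: [-0.0, 0.2, 0.4]
width: 0.183
grip_force: 0.0
```

Run:
```python
from h import *
c=cap('wrist','w1');cap('scene','s2');s=r.observe();print(s['clock'],s['position'],s['tool_rot'],s['force'],s['width'],c['fx'],c['cx'],c['cy']);print(np.array(c['T']).round(3))
```

```text
1.575 [ 624.34885723 -215.74283236  152.01191726] [4.40491143e-04 6.85856319e-01 7.27736840e-01 8.70893300e-05] [-0.63099994  0.11056099 -0.03500418] 0.17502614131321745 325.19226210127806 279.7565617765729 209.54762918170113
[[ 9.98000e-01  5.70000e-02  1.80000e-02  6.20291e+02]
 [ 5.90000e-02 -9.46000e-01 -3.18000e-01 -1.34768e+02]
 [-1.00000e-03  3.19000e-01 -9.48000e-01  2.93640e+02]
 [ 0.00000e+00  0.00000e+00  0.00000e+00  1.00000e+00]]
```

View pics/w1.png

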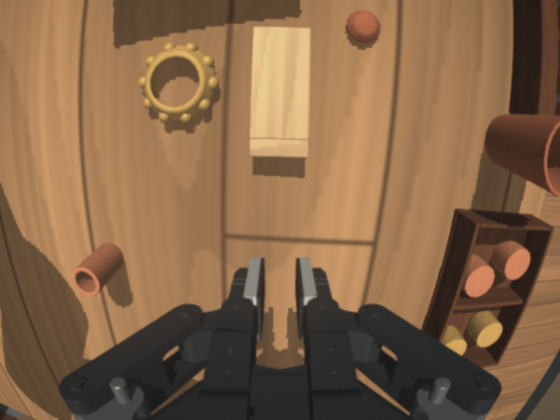

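The wrist view shows the wedge straight ahead of the fingers. The heel's top rear edge runs from (250,157) to (308,157) and the toe from (254,27) to (310,28).

Run:
```python
from h import *
c=dict(np.load('pics/w1.npz'));T=c['T']
def ray(u,v,z):
    d=np.array([u-c['cx'],v-c['cy']])/c['fx'];t=np.hypot(*d)
    e=T[:3,:3]@np.r_[d/t*np.sin(t),np.cos(t)];return T[:3,3]+e*(z-T[2,3])/e[2]
for p in((250,157,26),(308,157,26),(251,138,26),(308,139,26),(254,27,1.5),(310,28,1.5)):print(p,ray(*p).round(1))
```

```text
(250, 157, 26) [ 598. -180.   26.]
(308, 157, 26) [ 646.2 -177.2   26. ]
(251, 138, 26) [ 598.2 -164.    26. ]
(308, 139, 26) [ 645.1 -162.1   26. ]
(254, 27, 1.5) [593.3 -65.4   1.5]
(310, 28, 1.5) [642.5 -63.3   1.5]
```

Call:
carry_out:
  series:
    - [[-1,0,-50],[0,0,0],18]
    - [[-1,0,-100],[0,0,0],18]
    - [[-1,0,-130],[0,0,0],18]
    - [[-1,0,-143],[0,0,0],18]
    - [[-1,0,-145],[0,0,0],18]
    - [[-1,0,-145],[0,0,0],18]

```text
clock: 2.33
position: [624.4, -215.2, 7.7]
tool_rot: [0.001, 0.685, 0.728, 0.0]
force: [0.5, -0.1, 0.2]
width: 0.181
grip_force: 0.0
```

Call:
carry_out:
  series:
    - [[0,5,0],[0,0,0],18]
    - [[-1,10,0],[0,0,0],18]
    - [[-1,15,0],[0,0,0],18]
    - [[-1,20,0],[0,0,0],18]
    - [[-2,25,0],[0,0,0],18]
    - [[-2,30,0],[0,0,0],18]
    - [[-2,35,0],[0,0,0],18]
    - [[-2,35,0],[0,0,0],18]

```text
clock: 3.32
position: [621.9, -179.4, 6.3]
tool_rot: [-0.0, 0.685, 0.728, -0.0]
force: [0.9, -0.5, -0.0]
width: 0.178
grip_force: 0.0
```

Call:
carry_out:
  series:
    - [[0,5,0],[0,0,0],18]
    - [[-1,10,0],[0,0,0],18]
    - [[-1,15,0],[0,0,0],18]
    - [[-1,20,0],[0,0,0],18]
    - [[-2,25,0],[0,0,0],18]
    - [[-2,30,0],[0,0,0],18]
    - [[-2,35,0],[0,0,0],18]
    - [[-2,35,0],[0,0,0],18]

```text
clock: 4.32
position: [619.8, -144.3, 6.3]
tool_rot: [-0.0, 0.685, 0.728, 0.0]
force: [-0.0, 0.3, 0.2]
width: 0.179
grip_force: 0.0
```

Run:
```python
from h import *
c=cap('wrist','w2');b=cap('scene','s3')
k=b['image'][120:300,180:400,::-1]
cv2.imwrite('pics/v.png',np.vstack([c['image'][0:240,100:460,::-1],cv2.resize(k,(360,295))]))
```

```text
(no output)
```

View pics/v.png

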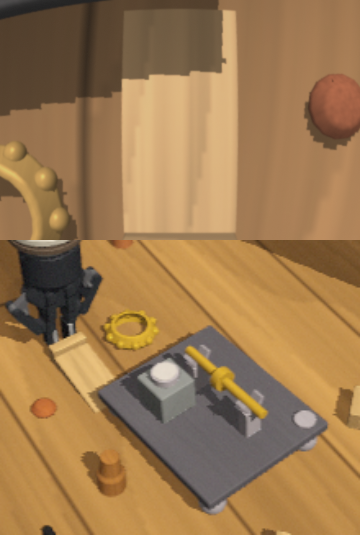

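The wedge is straight and in contact with both fingers, and its toe is just under the plate corner (about (100,405) in the lower panel). I'll keep pushing, slowly.

Call:
carry_out:
  series:
    - [[0,3,0],[0,0,0],18]
    - [[0,6,0],[0,0,0],18]
    - [[-1,9,0],[0,0,0],18]
    - [[-1,12,0],[0,0,0],18]
    - [[-1,15,0],[0,0,0],18]
    - [[-1,18,0],[0,0,0],18]

```text
clock: 5.18
position: [619.0, -127.1, 6.4]
tool_rot: [0.0, 0.685, 0.728, -0.0]
force: [1.1, -4.6, -0.5]
width: 0.182
grip_force: 2.3
```

Call:
carry_out:
  series:
    - [[0,3,0],[0,0,0],18]
    - [[0,6,0],[0,0,0],18]
    - [[-1,9,0],[0,0,0],18]
    - [[-1,12,0],[0,0,0],18]
    - [[-1,15,0],[0,0,0],18]

```text
clock: 5.8
position: [617.8, -111.6, 6.3]
tool_rot: [-0.0, 0.685, 0.728, -0.0]
force: [-0.7, -4.1, 0.0]
width: 0.178
grip_force: 2.1
```

Call:
carry_out:
  series:
    - [[0,2,0],[0,0,0],18]
    - [[0,4,0],[0,0,0],18]
    - [[0,6,0],[0,0,0],18]
    - [[0,8,0],[0,0,0],18]

```text
clock: 6.3
position: [617.8, -103.7, 6.2]
tool_rot: [-0.0, 0.685, 0.728, -0.0]
force: [-0.1, -4.0, 1.1]
width: 0.183
grip_force: 2.0
```

Call:
carry_out:
  series:
    - [[0,2,0],[0,0,0],18]
    - [[0,4,0],[0,0,0],18]
    - [[-1,6,0],[0,0,0],18]
    - [[-1,8,0],[0,0,0],18]
    - [[-1,10,0],[0,0,0],18]

```text
clock: 6.92
position: [616.8, -93.6, 6.3]
tool_rot: [-0.0, 0.685, 0.728, -0.0]
force: [0.6, -4.6, -0.2]
width: 0.179
grip_force: 1.8
```

Call:
carry_out:
  series:
    - [[0,1,0],[0,0,0],18]
    - [[0,2,0],[0,0,0],18]
    - [[0,3,0],[0,0,0],18]
    - [[0,4,0],[0,0,0],18]
    - [[0,5,0],[0,0,0],18]

```text
clock: 7.55
position: [616.8, -88.7, 6.2]
tool_rot: [-0.0, 0.685, 0.728, -0.0]
force: [1.3, -3.8, -0.7]
width: 0.18
grip_force: 1.7
```

Run:
```python
from m import *
c=cap('scene','s4');meas(c,(190,155,245,218),(230,165,390,290),(355,218,378,240));print(r.observe()['force'])
```

```text
plate (array([536.1,  49.2]), array([178.1, 287.1]), 5.3, [[434.0, 184.0], [461.0, -102.0], [638.0, -86.0], [612.0, 200.0]]) slope [-9.00556417e-03  5.06862226e-03  5.20944097e+01] 3082
boss [451.69498813 164.92720879  52.04502374] 129
wedge (array([ 625.1, -136.6]), array([199. , 118.7]), 61.9, [[526.0, -196.0], [631.0, -252.0], [724.0, -77.0], [620.0, -21.0]]) 535
heel (array([619.4, -80.4]), array([50.1, 38.3]), 4.8, [[593.0, -63.0], [596.0, -102.0], [646.0, -97.0], [643.0, -59.0]]) [619.55969611 -73.30247774  26.07680783] 215
[ 0.21088865 -3.39960782 -0.36627967]
```

Call:
carry_out:
  series:
    - [[0,1,0],[0,0,0],18]
    - [[0,2,0],[0,0,0],18]
    - [[0,3,0],[0,0,0],18]
    - [[0,4,0],[0,0,0],18]

```text
clock: 8.1
position: [616.8, -84.7, 6.2]
tool_rot: [-0.0, 0.685, 0.728, -0.0]
force: [0.5, -4.0, -0.3]
width: 0.178
grip_force: 2.0
```

Call:
carry_out:
  series:
    - [[0,1,0],[0,0,0],18]
    - [[0,2,0],[0,0,0],18]
    - [[0,2,0],[0,0,0],18]

```text
clock: 8.48
position: [616.9, -82.9, 6.3]
tool_rot: [0.0, 0.685, 0.728, -0.0]
force: [0.8, -4.6, -0.9]
width: 0.177
grip_force: 2.6
```

Call:
carry_out:
  series:
    - [[0,0.7,0],[0,0,0],18]
    - [[0,1.4,0],[0,0,0],18]
    - [[0,1.4,0],[0,0,0],18]

```text
clock: 8.85
position: [616.9, -81.8, 6.2]
tool_rot: [0.0, 0.685, 0.728, -0.0]
force: [1.0, -8.1, -1.4]
width: 0.18
grip_force: 4.0
```

Call:
carry_out:
  series:
    - [[0,0.5,0],[0,0,0],18]
    - [[0,1,0],[0,0,0],18]
    - [[0,1,0],[0,0,0],18]

```text
clock: 9.22
position: [616.9, -81.1, 6.3]
tool_rot: [0.0, 0.685, 0.728, -0.0]
force: [0.5, -10.2, -1.5]
width: 0.179
grip_force: 5.0
```

Run:
```python
from m import *
c=cap('scene','s5');meas(c,(190,155,245,218),(230,165,390,290),(355,218,378,240));print(r.observe()['force'])
```

```text
plate (array([535.9,  47.8]), array([179.6, 289.7]), 5.8, [[432.0, 183.0], [461.0, -105.0], [640.0, -87.0], [611.0, 201.0]]) slope [-1.24267725e-03  2.74299145e-05  4.84562033e+01] 3079
boss [451.29795597 165.50481139  51.5541426 ] 131
wedge (array([ 630. , -126.4]), array([199.8,  98.1]), 76.2, [[558.0, -212.0], [654.0, -235.0], [701.0, -41.0], [606.0, -18.0]]) 461
heel (array([619.1, -72.7]), array([50.4, 38.6]), 10.4, [[591.0, -58.0], [598.0, -96.0], [647.0, -87.0], [640.0, -49.0]]) [620.41329521 -65.99785351  25.82056127] 205
[ 0.16026004 -9.50964828 -1.43475437]
```

Call:
carry_out:
  series:
    - [[0,0.5,0],[0,0,0],18]
    - [[0,0.5,0],[0,0,0],18]
    - [[0,-8,0],[0,0,0],18]
    - [[0,-25,0],[0,0,0],18]
    - [[0,-40,20],[0,0,0],18]
    - [[0,-40,80],[0,0,0],18]
    - [[0,-40,140],[0,0,0],18]
    - [[0,-40,185],[0,0,0],0]

```text
clock: 10.28
position: [616.9, -121.3, 194.2]
tool_rot: [0.001, 0.685, 0.728, 0.001]
force: [0.0, -0.3, 0.7]
width: -0.0
grip_force: 0.0
```

Call:
carry_out:
  series:
    - [[0,0,5],[0,0,0.1],0]
    - [[-20,35,5],[0,0,0.27],0]
    - [[-45,85,5],[0,0,0.44],0]
    - [[-70,135,5],[0,0,0.61],0]
    - [[-95,185,5],[0,0,0.78],0]
    - [[-120,225,5],[0,0,0.95],0]
    - [[-145,262,0],[0,0,1.12],0]
    - [[-165,286,0],[0,0,1.29],0]

```text
clock: 11.28
position: [450.9, 166.5, 191.2]
tool_rot: [-0.0, 0.107, 0.994, 0.0]
force: [0.3, 0.9, 1.0]
width: 0.001
grip_force: 0.0
```

Run:
```python
from m import *
c=cap('scene','s6');meas(c,(190,155,245,218),(230,165,390,290),(355,218,378,240));s=r.observe();print(s['force'],s['position'],s['q'],s['width'])
```

```text
plate (array([531.6,  82.9]), array([180. , 219.7]), 5.9, [[431.0, 183.0], [453.0, -36.0], [632.0, -17.0], [610.0, 201.0]]) slope [1.81794856e-04 1.27215740e-03 4.75731116e+01] 4886
boss [451.51899501 165.47219429  51.27120538] 130
wedge (array([ 625.3, -138. ]), array([202.2, 120.5]), 61.8, [[524.0, -199.0], [631.0, -256.0], [726.0, -77.0], [620.0, -20.0]]) 419
heel (array([618.8, -62.8]), array([49.7, 19.6]), 3.2, [[593.0, -54.0], [595.0, -74.0], [644.0, -71.0], [643.0, -52.0]]) [621.00538887 -61.22114906  25.66452887] 155
[0.65597715 2.1616121  1.72695796] [449.23788395 168.25319068 191.39448782] [ 1.96647737e-01 -3.19932607e-02  1.71106211e+00  1.36328585e-03
  1.46307034e+00 -1.17091838e+00] 0.00502732863585832
```

Still level after backing off. Now I'll press the boss.

Call:
carry_out:
  series:
    - [[0,0,-50],[0,0,0],0]
    - [[0,0,-95],[0,0,0],0]
    - [[0,0,-120],[0,0,0],0]
    - [[0,0,-130],[0,0,0],0]
    - [[0,0,-134],[0,0,0],0]
    - [[0,0,-134],[0,0,0],0]

```text
clock: 12.08
position: [452.3, 165.6, 58.0]
tool_rot: [0.0, 0.11, 0.994, 0.0]
force: [0.7, 0.1, 0.6]
width: -0.0
grip_force: 0.0
```

Call:
carry_out:
  series:
    - [[0,0,-1],[0,0,0],0]
    - [[0,0,-2],[0,0,0],0]
    - [[0,0,-3],[0,0,0],0]
    - [[0,0,-4],[0,0,0],0]
    - [[0,0,-4],[0,0,0],0]

```text
clock: 12.7
position: [451.8, 165.7, 53.2]
tool_rot: [-0.0, 0.11, 0.994, -0.0]
force: [-0.4, 0.2, -0.4]
width: -0.004
grip_force: 0.0
```

Call:
carry_out:
  series:
    - [[0,0,-0.7],[0,0,0],0]
    - [[0,0,-1.4],[0,0,0],0]
    - [[0,0,-1.8],[0,0,0],0]
    - [[0,0,-1.8],[0,0,0],0]

```text
clock: 13.2
position: [451.9, 165.7, 51.7]
tool_rot: [0.0, 0.11, 0.994, -0.0]
force: [-2.6, -0.4, 5.1]
width: 0.004
grip_force: 2.4
```

Call:
carry_out:
  series:
    - [[0,0,-0.5],[0,0,0],0]
    - [[0,0,-1],[0,0,0],0]
    - [[0,0,-1],[0,0,0],0]
    - [[0,0,-1],[0,0,0],0]

```text
clock: 13.7
position: [451.9, 165.7, 51.4]
tool_rot: [0.0, 0.11, 0.994, 0.0]
force: [-7.4, -0.8, 20.0]
width: -0.003
grip_force: 9.8
```

Run:
```python
from m import *
c=cap('scene','s7');meas(c,(190,155,245,218),(230,165,390,290),(355,218,378,240));print(r.observe()['force'])
```

```text
plate (array([531.6,  83.6]), array([179.8, 220.4]), 5.9, [[431.0, 184.0], [453.0, -35.0], [632.0, -17.0], [610.0, 202.0]]) slope [ 3.94952083e-04 -1.11641182e-03  4.76440718e+01] 5215
boss [454.10180689 174.00742075  51.72496359] 34
wedge (array([ 619. , -135.8]), array([201.3, 112.7]), 59.5, [[519.0, -194.0], [616.0, -251.0], [719.0, -78.0], [622.0, -20.0]]) 420
heel (array([618.1, -63.1]), array([49.9, 20.2]), 1.4, [[593.0, -54.0], [593.0, -74.0], [643.0, -73.0], [643.0, -52.0]]) [620.84762809 -61.52007764  25.57295605] 152
[-7.46224668 -1.12095085 20.5432747 ]
```

Pressed firmly with 20 N and the stand stayed level. I'll move clear.

Call:
carry_out:
  series:
    - [[0,0,3],[0,0,0],0]
    - [[0,0,15],[0,0,0],0]
    - [[0,0,60],[0,0,0],0]
    - [[0,0,110],[0,0,0],0]
    - [[0,0,150],[0,0,0],0]
    - [[0,0,150],[0,0,0],0]
    - [[0,0,150],[0,0,0],0]

```text
clock: 14.62
position: [451.6, 165.6, 200.1]
tool_rot: [-0.0, 0.11, 0.994, -0.0]
force: [-0.2, -0.3, -0.2]
width: 0.002
grip_force: 0.0
```

Run:
```python
from m import *
c=cap('scene','s8');meas(c,(190,155,245,218),(230,165,390,290),(355,218,378,240));print(r.observe()['force'])
```

```text
plate (array([531.6,  83.6]), array([180.4, 219.3]), 6.0, [[430.0, 183.0], [453.0, -35.0], [633.0, -16.0], [610.0, 202.0]]) slope [-7.76092316e-04  1.00402756e-03  4.80673074e+01] 4874
boss [451.2005114  164.8578124   51.58072423] 127
wedge (array([ 625.5, -137.6]), array([202.5, 120.5]), 61.7, [[525.0, -198.0], [631.0, -255.0], [727.0, -77.0], [620.0, -20.0]]) 416
heel (array([618.6, -63.2]), array([49.2, 18.8]), 2.2, [[594.0, -55.0], [594.0, -74.0], [644.0, -72.0], [643.0, -53.0]]) [620.41231363 -61.71655716  25.73538583] 147
[ 0.96733714  0.23625333 -0.80765841]
```

View pics/s8.png

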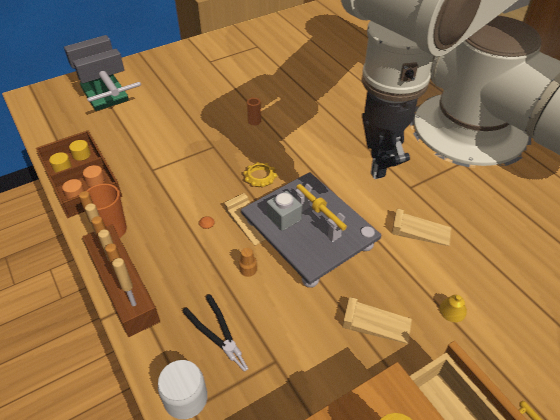

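The wedge is under the corner at (240,215), the stand is level, the gripper is clear, and nothing else on the bench has moved.

```bash
python3 -c "
from rig import r
print(r.hand_in())"
```

```text
the job is handed in; nothing more can be done
None
```

The wedge is under the short foot, the stand measured level, including under a 20 N press on the boss, the arm is clear, and the job is handed in (the hand-in returned no verdict).

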